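# Pump up the slide-rinse tank until its pressure pin is out

### The job

Bring the steel slide-rinse tank up to pressure: with the fingers pressing on top of its black pump plunger, not gripping it or forcing it against its stop, pump full strokes, letting it spring all the way back up after each, until the indicator pin of the relief valve on the lid stands fully out, then take the hand away so that the plunger is up. Do not touch the pin itself, and leave the tank standing where it is. Do not disturb the staining tray, the rack of tubes, the stain bottle or the soap bottle around it.

Things in the scene. Friction and masses are not known exactly. Their poses are not given: they have to be found in the camera images.
- tank: Loose, standing pressure tank of brushed steel, 160 mm in diameter, about 2.5 kg with its water, with a grey ribbed screw lid 136 mm in diameter whose top is 171 mm above the bench. Origin: centre of its underside; z up. On the lid: the pump in the middle (on the tank's axis) and the relief valve 50 mm from the axis on the tank's -y side. On the tank's +y side a brass tap (shut) with a steel spout reaches 175 mm from the axis over the tray, at most 110 mm above the bench.
- pump_top (a point): Centre of the top face of the pump plunger: a black round palm button 44 mm in diameter (flat top about 36 mm) and 18 mm thick on a steel rod, on the tank's axis, 242 mm above the bench when up. It moves with the plunger. The button is clear of everything else on the lid, down to the bottom of its stroke (212 mm; nothing taller than 217 mm on the lid).
- pump (a joint): Stroke of the plunger in m: 0 is up, 0.030 is fully down, where it meets a black rubber bump stop that gives up to 4 mm more (about 20 N at 0.032, 30 N at 0.034, then hard). It moves straight down and springs back up by itself: about 3 N to start it, 9 to 12 N just before the bump stop.
- pin: Indicator pin of the relief valve: white, upright, 9 mm thick with a 12 mm head, in a brass valve body (hexagon 23 mm across flats, top 191 mm above the bench) on the lid, 50 mm from the pump's axis towards the tank's -y. Origin: underside of its 4 mm thick head, 191 mm above the bench when fully in, 213 mm when fully out. It stays where the pressure has put it. Not to be touched.
- indicator (a joint): How far the pin stands out, in m: 0 fully in, 0.022 fully out (up to 0.023 on a hard stroke). It starts at 0 to 0.006. One full pump stroke with full return raises it by 2 to 6 mm, mostly 4 mm; strokes under about 28 mm give half of that, dabs under 15 mm nothing: so about four to six full strokes. Once it is fully out, further strokes do no more (the valve blows off).
- tray: Loose bystander: steel staining tray, 260 x 150 mm and 30 mm high, with two rods carrying five glass slides (top at 38 mm), on the tank's +y side under the spout. Origin: centre of its underside.
- tube_rack: Loose bystander: white rack, 220 x 75 mm, with capped blood tubes standing up to 102 mm, on the tank's -y side. Origin: centre of its underside, long side along its x.
- stain_bottle: Loose bystander: amber dropper bottle, 58 mm in diameter, 136 mm tall, about 155 mm from the tank's axis. Origin: centre of its underside.
- soap_bottle: Loose bystander: clear soap bottle with a white dispenser head, 66 mm in diameter, 175 mm tall, nozzle reaching 47 mm from its axis, about 155 mm from the tank's axis. It is not the pump. Origin: centre of its underside.

How it is judged (in metres and radians):
On the way, in this order (a step that is already met when the one before it is completed fails the run):
1. the plunger has been pressed down for a first stroke (value of joint pump above 0.02 m).
2. the indicator pin stands fully out (value of joint indicator above 0.019 m), for 0.2 s.
At the end, for the whole second after the job is handed in: The indicator pin stands at least 19 mm of its 22 mm out, the plunger is back up (within 3 mm), the tank stands upright and at rest within 20 mm of where it was, and the tray, the tube rack and the two bottles stand within 20 mm of where they were (value of joint indicator above 0.019 m and value of joint pump below 0.003 m and velocity of joint pump below 0.01 m/s and distance of each of tank, tray, tube_rack, stain_bottle, soap_bottle from where it was at the start of the episode below 0.02 m and angle between each of tank, tray, tube_rack, stain_bottle, soap_bottle's own z axis and vertical below 0.12 rad and linear speed of tank below 0.01 m/s); the robot touches nothing.
It fails at once if the indicator pin is touched (contact force between any of the fingers, the arm and pin above 0.5 N).
It fails at once if the tank is lifted, tipped or pushed away (height (world z) of tank above 0.008 m or angle between tank's own z axis and vertical above 0.12 rad or distance of tank from where it was at the start of the episode above 0.02 m).
It fails at once if the plunger or the tank is gripped or forced (more than 60 N from the fingers) (contact force between the fingers and tank above 60 N).
It fails at once if the tray, the tube rack or a bottle is lifted, tipped or pushed away (not (distance of tray from where it was at the start of the episode below 0.02 m and angle between tray's own z axis and vertical below 0.12 rad) or not (distance of tube_rack from where it was at the start of the episode below 0.02 m and angle between tube_rack's own z axis and vertical below 0.12 rad) or not (distance of stain_bottle from where it was at the start of the episode below 0.02 m and angle between stain_bottle's own z axis and vertical below 0.12 rad) or not (distance of soap_bottle from where it was at the start of the episode below 0.02 m and angle between soap_bottle's own z axis and vertical below 0.12 rad)).
It also fails if it takes over 58 s, if anything falls off the work surface, if the arm or the gripper's body presses on something with over 40 N, if the wrist force passes 120 N, or if a joint passes its speed limit or range.

### The arm

A 6-joint arm with a two-finger parallel gripper is mounted at the origin on the work surface. World frame = base frame: x ahead of the robot, y to its left, z up, the work surface at z = 0. Lengths are in mm, angles in degrees, forces in N, time in s.
With the tool pointing down it reaches from about 350 to 725 mm from the base axis. Payload 4.3 kg.
Tool frame: the origin (TCP) lies midway between the tips of the shut fingers; the grasp point (between the pads) lies 19 mm behind it; y points along the fingers, z is the direction in which the jaws open and shut, and the axes are right-handed (so a half turn about y gives the same grasp; the last joint's range is limited). The gripper opens to 85 mm and grips with 20 to 120 N. Pads are 22 mm wide; open, the fingers measure 114 mm over their backs; the gripper's body (76 mm by 85 mm) begins 54 mm behind the grasp point. The pads swing forward as they close: fully open they stand 13 mm farther back than shut.
Start: joints at [60.143, 21.618, 4.641, 73.018, 0, 83.68], TCP at [229.633, 527.196, 231.329] pointing down, gripper open.
Joint ranges: [-156.06, 156.06], [-48.1, 94.91], [-58.44, 69.94], [-101.28, 121.22], [-78.64, 73.56], [-180, 180]. Speed limits (degrees/s): [147.25, 147.25, 180, 180, 180, 180].

### API

Orientations are given as [roll, pitch, yaw] about the fixed x, y, z axes, in that order (R = Rz(yaw) Ry(pitch) Rx(roll)).
In Python, from rig import manip gives the robot as it stands. The module is installed in compiled form; this text tells all that it offers.
- The arm moves only by the tool drive_tool, never from a script. Its argument "targets" is a list of rows, each an object of numbers: "dx", "dy", "dz": the shift along the tool's x, y, z in mm; "wx", "wy", "wz": the turn, a rotation vector about the tool's x, y, z in degrees; "grip": the opening in per cent of the stroke, from 0 (shut) to 100 (fully open). In form: [{"dx": .., "dy": .., "dz": .., "wx": .., "wy": .., "wz": .., "grip": ..}, ...]. A call has 1 to 5 rows; each row is the pose to reach, as a shift and turn from the pose commanded when the call began, along the tool's axes at that moment; what a row does not reach only later rows make up. A row lasts 1/8 s, in which the tool goes at most 62.5 mm and 10.7 degrees, less where a joint would pass 70% of its speed; a pose out of reach is approached as far as the arm can. A call with a gripper value outside its range is refused whole. The fingers move at their own pace and stop on an object; "force" is the grip in N (left out, the last holds). Time passes only in rows, so rows that repeat a pose let the fingers close. It gives the time, the measured TCP pose, the force and the opening at its end, in the units of the state.
- manip.get_obs(): the state, without advancing time (a new reading comes with each control period).
- manip.read_camera(name): name is "scene" or "side" or "wrist"; returns a dict with "img" (480x640x3 uint8, red, green, blue), "camera_matrix" (3x3 intrinsics, pixels), "world_from_camera" (4x4, takes a point from camera to world coordinates). Camera axes: x right, y down, z forward; pixel columns grow to the right and rows downward; lengths in mm; the calibration is good to about 2 mm. The wrist camera is an equidistant fisheye: a pixel r from the principal point sees the ray r / f radians off the axis. A picture is of the moment at which its call begins. There is no depth.
- manip.job_done(): hands the job in, once; it reports no verdict.
The state is a dict: "time_s": time; "joint_pos": joint angles; "dq": joint speeds; "joint_torque": joint torques, N m; "position": TCP position; "orientation": TCP orientation; "ft_force": force on the tool from outside, world axes, zero at the start; "torque": the same for the moment, N m; "grip_width": opening from 0.0 (shut) to 1.0 (fully open).
Only numpy, scipy, OpenCV 4.12 (cv2) and the standard library are available. Lean on these libraries where they do the work, as an engineer would, in place of code of your own. Each camera call takes 0.05 s, during which the arm holds its last target.

## Working session

There is one attempt and no reset: what is moved stays moved. The work goes in short steps, Python scripts to look and compute and a tool call to move; the robot and the scene stay as the last step left them, time stands still between calls to the robot, and variables do not carry over. Pictures are saved under pics/ and viewed, and the job is handed in when it is done.

Besides the shell and the picture viewer there is one more tool, called after "Call:" as name(argument=value, ...) on one line, values as JSON. drive_tool: Moves the arm, as the interface text tells. Its arguments: {"type":"object","properties":{"targets":{"type":"array","items":{"type":"object","properties":{"dx":{"type":"number"},"dy":{"type":"number"},"dz":{"type":"number"},"wx":{"type":"number"},"wy":{"type":"number"},"wz":{"type":"number"},"grip":{"type":"number"}}}},"force":{"type":"number"}},"required":["targets"]}

```bash
mkdir -p pics
python3 - <<'E'
from rig import manip
import cv2,numpy as np
for n in ("scene","side","wrist"):
    c=manip.read_camera(n); cv2.imwrite(f"pics/{n}0.png",c["img"][:,:,::-1])
    print(n,np.round(c["camera_matrix"],1).tolist(),np.round(c["world_from_camera"],3).tolist())
print(manip.get_obs())
E
```

```text
scene [[470.6, 0.0, 322.0], [0.0, 470.6, 240.9], [0.0, 0.0, 1.0]] [[0.421, 0.763, -0.49, 1169.278], [0.907, -0.348, 0.237, -256.839], [0.01, -0.544, -0.839, 1140.204], [0.0, 0.0, 0.0, 1.0]]
side [[488.2, 0.0, 324.2], [0.0, 488.2, 236.0], [0.0, 0.0, 1.0]] [[-0.996, -0.068, 0.061, 513.943], [-0.092, 0.742, -0.664, 742.967], [0.0, -0.667, -0.745, 978.498], [0.0, 0.0, 0.0, 1.0]]
wrist [[371.6, 0.0, 323.4], [0.0, 371.6, 241.7], [0.0, 0.0, 1.0]] [[0.399, 0.879, 0.261, 163.723], [0.917, -0.382, -0.116, 555.317], [-0.002, 0.285, -0.958, 372.286], [0.0, 0.0, 0.0, 1.0]]
{'time_s': 0.15, 'joint_pos': array([6.01438768e+01, 2.16533194e+01, 4.58170714e+00, 7.30190365e+01,
       1.23214652e-03, 8.36799294e+01]), 'dq': array([-6.75628522e-02, -1.51950858e-01,  3.29417598e-01, -2.75918830e-02,
       -9.58388115e-02, -7.29687163e-05]), 'joint_torque': array([ 9.65371619e-04, -4.64035892e+01,  2.70169759e+01,  1.38916180e-02,
       -1.01298724e-04,  3.05009085e-07]), 'position': array([229.35565463, 526.73633909, 230.57323589]), 'orientation': array([-9.00899622e+01,  1.12034931e-02, -2.35360624e+01]), 'ft_force': array([-0.27319343,  0.45652934,  0.71031736]), 'torque': array([ 1.74028730e-02,  3.42938377e-02, -3.76782274e-06]), 'grip_width': 1.0006258810266841}
```

View pics/scene0.png

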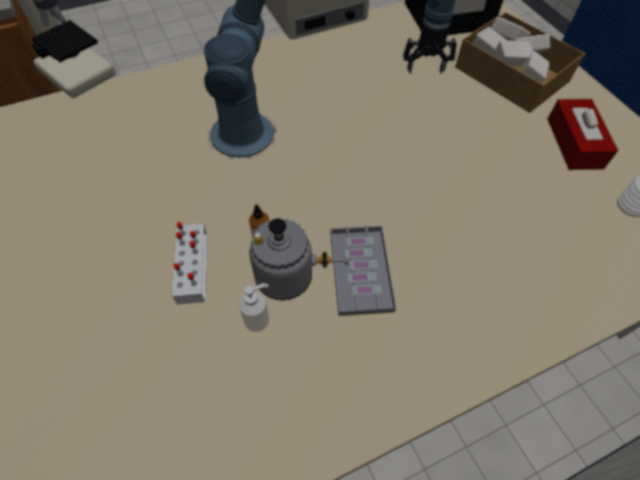

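View pics/side0.png

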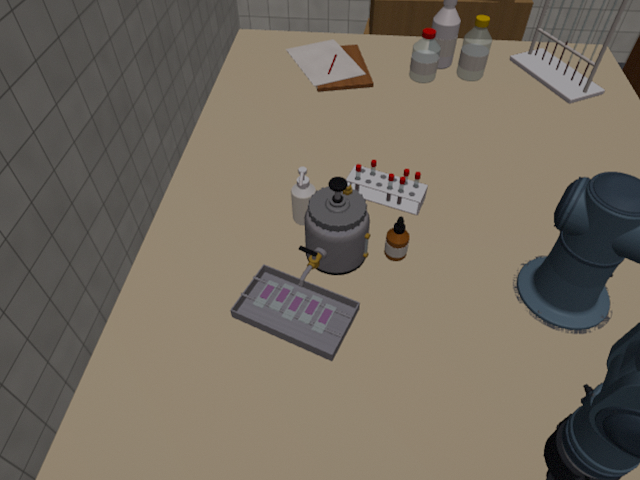

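View pics/wrist0.png

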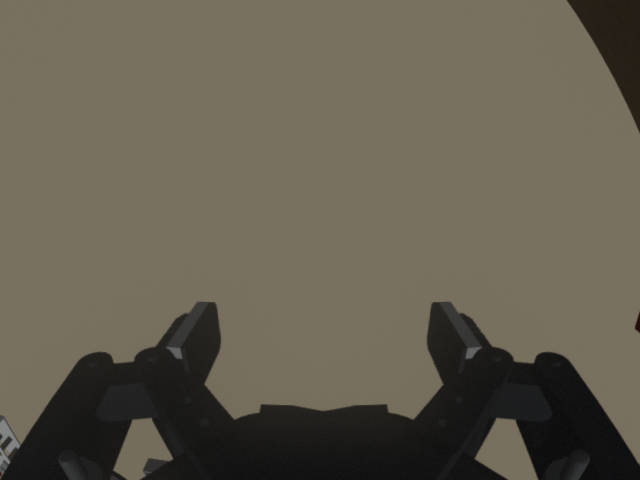

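The scene view shows the plunger at about (278,225), the valve at (258,238) and the tap at (322,260). In the side view the plunger is at about (338,184). I'll zoom in and triangulate.

```bash
cat > h.py <<'E'
import numpy as np,cv2
from rig import manip
def ray(c,u,v):
    K=c["camera_matrix"];T=c["world_from_camera"]
    d=T[:3,:3]@np.array([(u-K[0,2])/K[0,0],(v-K[1,2])/K[1,1],1]);return T[:3,3],d
def atz(c,u,v,z):
    o,d=ray(c,u,v);return o+d*(z-o[2])/d[2]
def proj(c,p):
    K=c["camera_matrix"];T=c["world_from_camera"]
    q=T[:3,:3].T@(np.asarray(p,float)-T[:3,3]);return K[0,0]*q[0]/q[2]+K[0,2],K[1,1]*q[1]/q[2]+K[1,2]
def projw(c,p):
    K=c["camera_matrix"];T=c["world_from_camera"]
    q=T[:3,:3].T@(np.asarray(p,float)-T[:3,3]);th=np.arctan2(np.hypot(q[0],q[1]),q[2]);a=np.arctan2(q[1],q[0])
    return K[0,0]*th*np.cos(a)+K[0,2],K[1,1]*th*np.sin(a)+K[1,2]
E
python3 - <<'E'
from h import *
s=manip.read_camera("scene");d=manip.read_camera("side")
for c,u,v in((s,278,225),(d,338,183.5)): print(atz(c,u,v,242))
for c,u,v in((s,258,237),(d,348,190)): print('pin',atz(c,u,v,195))
a=s["img"][195:315,215:375];b=d["img"][160:280,270:430]
im=np.vstack([cv2.resize(x,(800,600),interpolation=cv2.INTER_CUBIC)for x in(a,)]);cv2.imwrite("pics/za.png",im[:,:,::-1])
cv2.imwrite("pics/zb.png",cv2.resize(b,(800,600),interpolation=cv2.INTER_CUBIC)[:,:,::-1])
E
```

```text
[561.78392277 -77.847326   242.        ]
[557.76356633 -74.17633376 242.        ]
pin [ 542.73529394 -125.34906996  195.        ]
pin [ 535.47195088 -105.8107614   195.        ]
```

View pics/za.png

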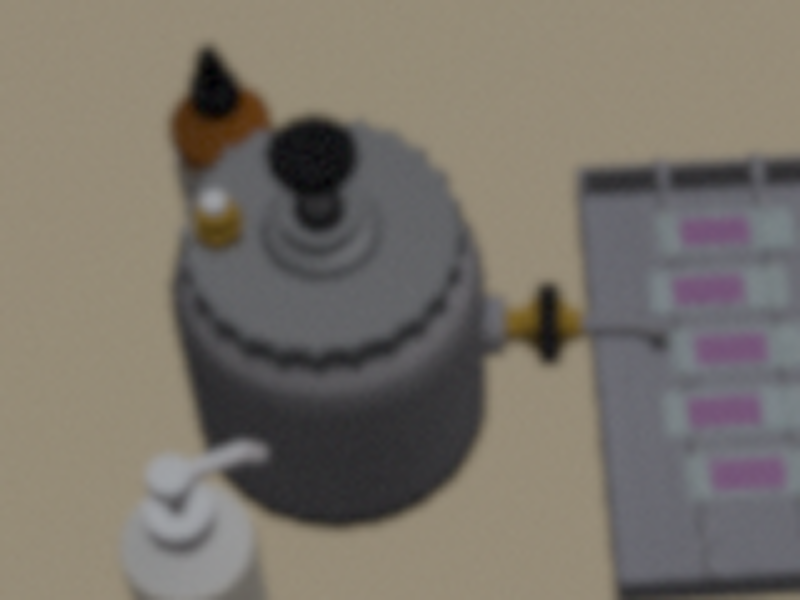

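View pics/zb.png

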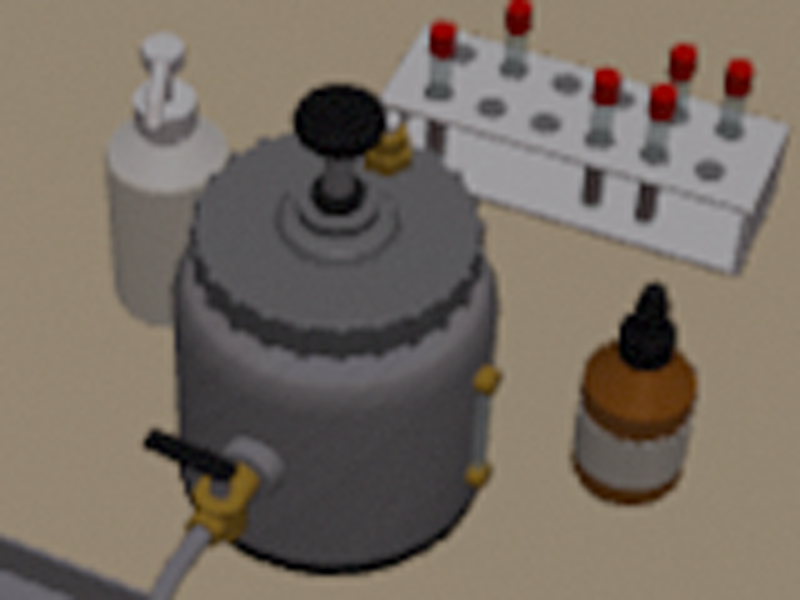

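Run:
```python
from h import *
s=manip.read_camera("scene");d=manip.read_camera("side")
for c,u,v in((s,277.4,226.2),(d,338,184.4)): print(atz(c,u,v,234))
for c,u,v in((s,257.8,236),(d,348,188.5)): print('pin',atz(c,u,v,197))
for c,u,v in((s,259,303),): print('soap',atz(c,u,v,130))
print('soaphead',atz(s,248.5,289,170),'nozzle',atz(s,267,285,165))
print('amber',atz(d,400,224,100))
```

```text
[558.96989482 -78.81172065 234.        ]
[558.01969834 -80.03561694 234.        ]
pin [ 541.16221672 -125.04623238  197.        ]
pin [ 535.72300739 -108.81665329  197.        ]
soap [ 675.26015098 -179.98123903  130.        ]
soaphead [ 651.61404292 -192.41816574  170.        ] nozzle [ 657.01294726 -149.45233685  165.        ]
amber [402.87589571 -97.49273402 100.        ]
```

Call:
drive_tool(targets=[{"dx": 0,"dy": -60,"dz": 0,"grip": 0},{"dx": 35,"dy": -75,"dz": -27,"grip": 0},{"dx": 80,"dy": -80,"dz": -62,"grip": 0},{"dx": 125,"dy": -80,"dz": -98,"grip": 0},{"dx": 170,"dy": -80,"dz": -133,"grip": 0}], force=40)

```text
invalid input at $.targets[0]: expected keys dx, dy, dz, wx, wy, wz, grip
```

Call:
drive_tool(targets=[{"dx": 45,"dy": 0,"dz": -35,"grip": 0},{"dx": 90,"dy": 0,"dz": -70,"grip": 0},{"dx": 135,"dy": 0,"dz": -105,"grip": 0},{"dx": 180,"dy": 0,"dz": -140,"grip": 0},{"dx": 225,"dy": 0,"dz": -176,"grip": 0}])

```text
invalid input at $.targets[0]: expected keys dx, dy, dz, wx, wy, wz, grip
```

Call:
drive_tool(targets=[{"dx": 45,"dy": 0,"dz": -35,"grip": 0},{"dx": 90,"dy": 0,"dz": -70,"grip": 0},{"dx": 130,"dy": 0,"dz": -100,"grip": 0},{"dx": 149,"dy": 0,"dz": -116,"grip": 0},{"dx": 149,"dy": 0,"dz": -116,"grip": 0}])

```text
invalid input at $.targets[0]: expected keys dx, dy, dz, wx, wy, wz, grip
```

Call:
drive_tool(targets=[{"wy": 10},{"wy": 20},{"wy": 30},{"wy": 40},{"wy": 50}])

```text
invalid input at $.targets[0]: expected keys dx, dy, dz, wx, wy, wz, grip
```

Call:
drive_tool(targets=[{"wy": 10},{"wy": 20},{"wy": 30},{"wy": 36},{"wy": 36}])

```text
invalid input at $.targets[0]: expected keys dx, dy, dz, wx, wy, wz, grip
```

Run:
```python
from h import *
o=manip.get_obs();print(o)
for n in("scene","side","wrist"):
    c=manip.read_camera(n)
    if n!="wrist": im={"scene":c["img"][165:315,190:390],"side":c["img"][130:280,250:450]}[n];im=cv2.resize(im,(640,480),interpolation=cv2.INTER_CUBIC)
    else: im=c["img"];print(projw(c,[558.5,-79.5,242]),projw(c,o["position"]))
    cv2.imwrite(f"pics/{n}1.png",im[:,:,::-1])
```

```text
{'time_s': 0.35, 'joint_pos': array([ 6.01450501e+01,  2.16293679e+01,  4.62457732e+00,  7.30167583e+01,
       -1.43720678e-03,  8.36803446e+01]), 'dq': array([-0.00763728, -0.09345166,  0.18253121,  0.0015791 , -0.10687564,
        0.06544753]), 'joint_torque': array([-7.00779874e-04, -4.62934148e+01,  2.69689786e+01,  8.17095250e-03,
       -1.35775194e-04,  1.28430493e-06]), 'position': array([229.55535163, 527.07866817, 231.10202643]), 'orientation': array([-9.00215762e+01,  9.43535024e-04, -2.35352943e+01]), 'ft_force': array([0.3013419 , 0.49286949, 0.43694892]), 'torque': array([ 0.01521891, -0.02120452, -0.00460807]), 'grip_width': 1.0001673604875725}
(np.float64(59.90838523837897), np.float64(583.9831535344836)) (np.float64(323.768306025761), np.float64(307.7015602498981))
```

View pics/scene1.png

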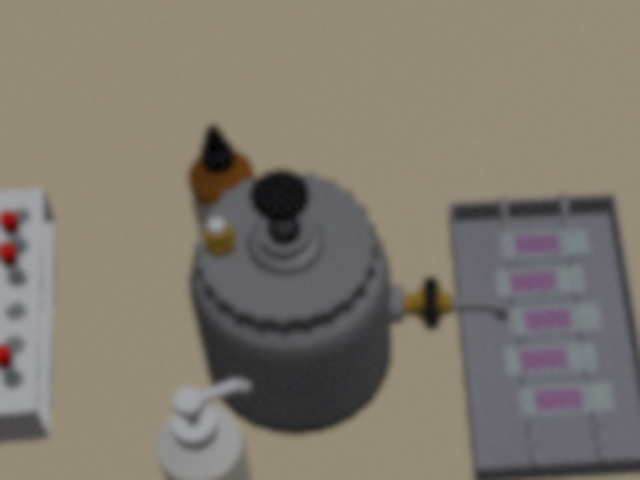

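View pics/side1.png

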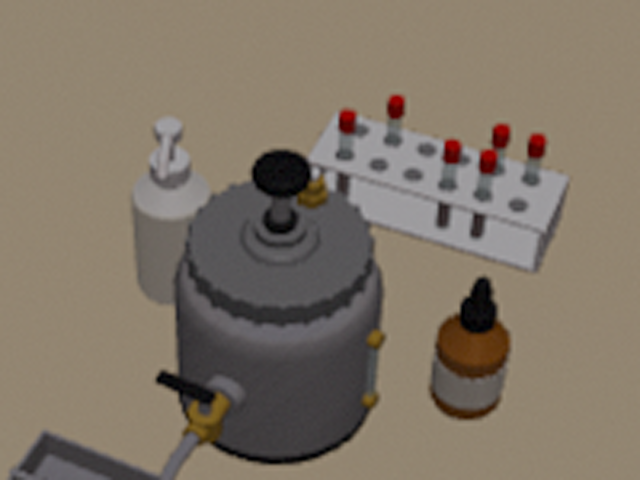

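View pics/wrist1.png

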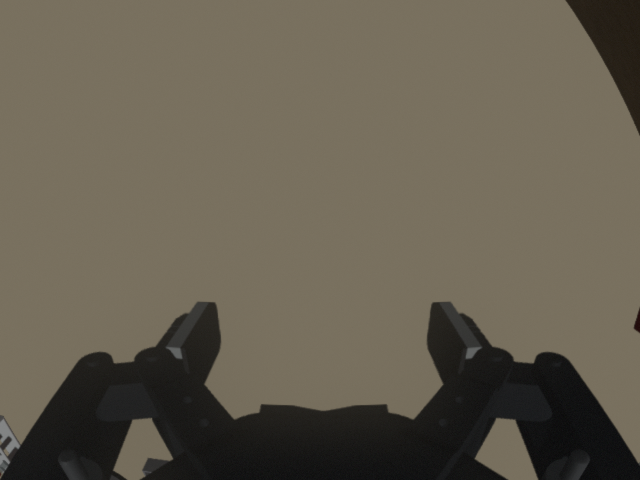

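All five calls were refused because every row needs all seven keys, so nothing moved. I'll repeat them with full rows.

Call:
drive_tool(targets=[{"dx": 0,"dy": -60,"dz": 0,"wx": 0,"wy": 0,"wz": 0,"grip": 0},{"dx": 35,"dy": -75,"dz": -27,"wx": 0,"wy": 0,"wz": 0,"grip": 0},{"dx": 80,"dy": -80,"dz": -62,"wx": 0,"wy": 0,"wz": 0,"grip": 0},{"dx": 125,"dy": -80,"dz": -98,"wx": 0,"wy": 0,"wz": 0,"grip": 0},{"dx": 170,"dy": -80,"dz": -133,"wx": 0,"wy": 0,"wz": 0,"grip": 0}], force=40)

```text
time_s: 1.12
position: [333.0, 335.9, 311.6]
orientation: [-89.9, -0.0, -23.5]
ft_force: [0.4, 0.4, 0.4]
grip_width: 0.004
```

Call:
drive_tool(targets=[{"dx": 45,"dy": 0,"dz": -35,"wx": 0,"wy": 0,"wz": 0,"grip": 0},{"dx": 90,"dy": 0,"dz": -70,"wx": 0,"wy": 0,"wz": 0,"grip": 0},{"dx": 135,"dy": 0,"dz": -105,"wx": 0,"wy": 0,"wz": 0,"grip": 0},{"dx": 180,"dy": 0,"dz": -140,"wx": 0,"wy": 0,"wz": 0,"grip": 0},{"dx": 225,"dy": 0,"dz": -176,"wx": 0,"wy": 0,"wz": 0,"grip": 0}])

```text
time_s: 1.75
position: [469.1, 84.4, 311.6]
orientation: [-90.0, -0.0, -23.5]
ft_force: [0.7, 0.7, -1.1]
grip_width: 0.007
```

Call:
drive_tool(targets=[{"dx": 45,"dy": 0,"dz": -35,"wx": 0,"wy": 0,"wz": 0,"grip": 0},{"dx": 90,"dy": 0,"dz": -70,"wx": 0,"wy": 0,"wz": 0,"grip": 0},{"dx": 130,"dy": 0,"dz": -100,"wx": 0,"wy": 0,"wz": 0,"grip": 0},{"dx": 149,"dy": 0,"dz": -116,"wx": 0,"wy": 0,"wz": 0,"grip": 0},{"dx": 149,"dy": 0,"dz": -116,"wx": 0,"wy": 0,"wz": 0,"grip": 0}])

```text
time_s: 2.38
position: [559.1, -81.3, 310.7]
orientation: [-90.0, 0.0, -23.7]
ft_force: [0.6, 1.7, 0.6]
grip_width: 0.002
```

Call:
drive_tool(targets=[{"dx": 0,"dy": 0,"dz": 0,"wx": 0,"wy": 10,"wz": 0,"grip": 0},{"dx": 0,"dy": 0,"dz": 0,"wx": 0,"wy": 20,"wz": 0,"grip": 0},{"dx": 0,"dy": 0,"dz": 0,"wx": 0,"wy": 30,"wz": 0,"grip": 0},{"dx": 0,"dy": 0,"dz": 0,"wx": 0,"wy": 40,"wz": 0,"grip": 0},{"dx": 0,"dy": 0,"dz": 0,"wx": 0,"wy": 50,"wz": 0,"grip": 0}])

```text
time_s: 3.0
position: [558.1, -78.2, 311.7]
orientation: [-90.0, 0.0, -73.8]
ft_force: [-0.6, 0.7, -0.7]
grip_width: 0.001
```

Call:
drive_tool(targets=[{"dx": 0,"dy": 0,"dz": 0,"wx": 0,"wy": 10,"wz": 0,"grip": 0},{"dx": 0,"dy": 0,"dz": 0,"wx": 0,"wy": 20,"wz": 0,"grip": 0},{"dx": 0,"dy": 0,"dz": 0,"wx": 0,"wy": 30,"wz": 0,"grip": 0},{"dx": 0,"dy": 0,"dz": 0,"wx": 0,"wy": 36,"wz": 0,"grip": 0},{"dx": 0,"dy": 0,"dz": 0,"wx": 0,"wy": 36,"wz": 0,"grip": 0}])

```text
time_s: 3.62
position: [558.2, -78.5, 311.6]
orientation: [-90.0, 0.0, -109.4]
ft_force: [0.0, -0.3, -1.3]
grip_width: -0.001
```

Run:
```python
from h import *
o=manip.get_obs();print(o["time_s"],o["position"],o["orientation"],o["ft_force"])
for n in("scene","side","wrist"):
    c=manip.read_camera(n)
    if n!="wrist": im={"scene":c["img"][165:315,190:390],"side":c["img"][130:280,250:450]}[n];im=cv2.resize(im,(640,480),interpolation=cv2.INTER_CUBIC)
    else: im=c["img"];print(projw(c,[558.5,-79.5,242]),projw(c,o["position"]))
    cv2.imwrite(f"pics/{n}2.png",im[:,:,::-1])
```

```text
3.625 [558.20900423 -78.49671024 311.64931005] [-8.99942134e+01  2.52481846e-02 -1.09387893e+02] [ 0.03676661 -0.30686899 -1.28224977]
(np.float64(322.34428183555417), np.float64(257.308529167335)) (np.float64(320.6123632407925), np.float64(308.55029657496834))
```

View pics/scene2.png

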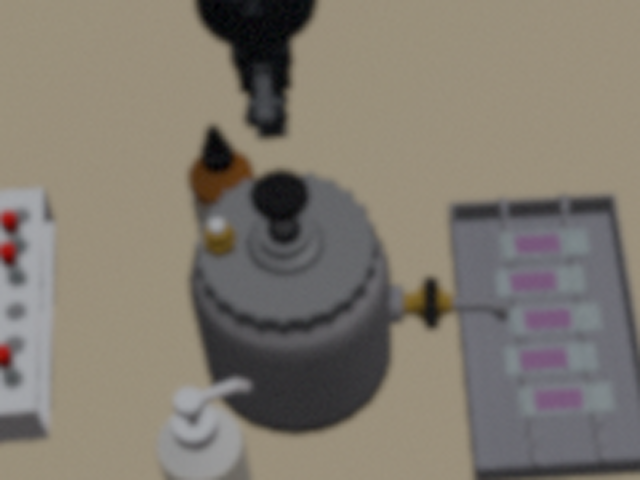

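View pics/side2.png

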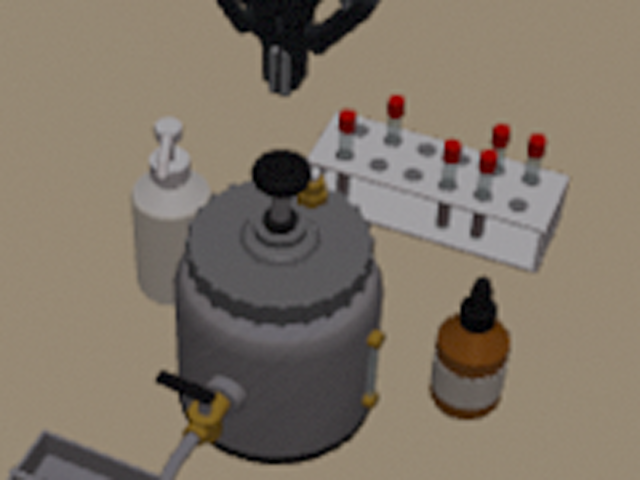

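View pics/wrist2.png

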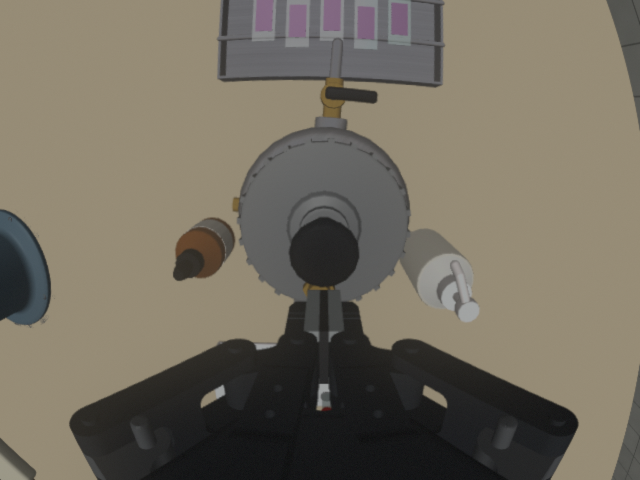

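The wrist view shows the button centred at (323,252), about 5 px from the prediction, which is roughly 2 mm. The jaws are square to the pin direction. I'll descend to just above the button, nudging slightly away from the pin.

Call:
drive_tool(targets=[{"dx": -1.5,"dy": 25,"dz": 0,"wx": 0,"wy": 0,"wz": 0,"grip": 0},{"dx": -1.5,"dy": 45,"dz": 0,"wx": 0,"wy": 0,"wz": 0,"grip": 0},{"dx": -1.5,"dy": 57,"dz": 0,"wx": 0,"wy": 0,"wz": 0,"grip": 0},{"dx": -1.5,"dy": 63,"dz": 0,"wx": 0,"wy": 0,"wz": 0,"grip": 0},{"dx": -1.5,"dy": 63,"dz": 0,"wx": 0,"wy": 0,"wz": 0,"grip": 0}])

```text
time_s: 4.4
position: [559.1, -78.2, 248.3]
orientation: [-90.0, 0.0, -109.5]
ft_force: [0.6, 0.3, -0.1]
grip_width: 0.003
```

Run:
```python
from h import *
o=manip.get_obs();print(o["time_s"],o["position"],o["orientation"],o["ft_force"])
ims=[]
for n in("scene","side"):
    c=manip.read_camera(n)
    im={"scene":c["img"][195:285,225:325],"side":c["img"][145:235,290:390]}[n];ims.append(cv2.resize(im,(400,360),interpolation=cv2.INTER_CUBIC))
cv2.imwrite(f"pics/p3.png",np.hstack(ims)[:,:,::-1])
c=manip.read_camera("wrist");cv2.imwrite("pics/w3.png",c["img"][:,:,::-1])
```

```text
4.4 [559.09773915 -78.2276665  248.3196766 ] [-9.00101050e+01  6.95437855e-03 -1.09524604e+02] [ 0.58875567  0.25842337 -0.08723497]
```

View pics/p3.png

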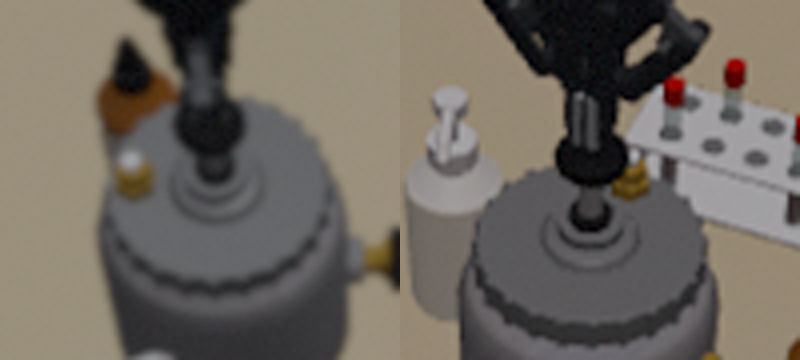

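View pics/w3.png

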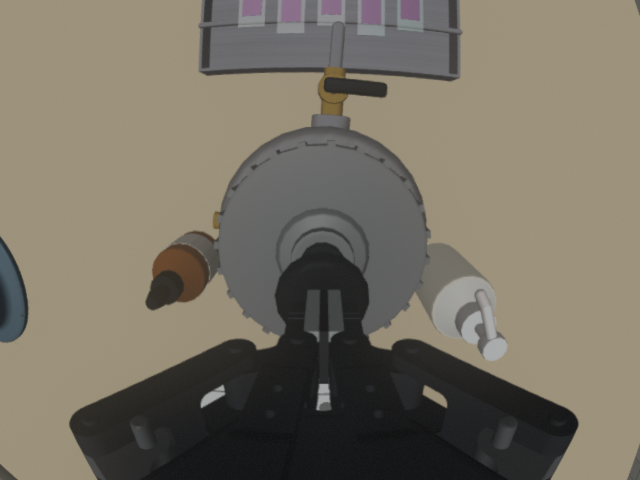

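Tips are centred over the button with about 6 mm of clearance. First stroke, slightly short, to calibrate:

Call:
drive_tool(targets=[{"dx": 0,"dy": 12,"dz": 0,"wx": 0,"wy": 0,"wz": 0,"grip": 0},{"dx": 0,"dy": 22,"dz": 0,"wx": 0,"wy": 0,"wz": 0,"grip": 0},{"dx": 0,"dy": 31,"dz": 0,"wx": 0,"wy": 0,"wz": 0,"grip": 0},{"dx": 0,"dy": 36,"dz": 0,"wx": 0,"wy": 0,"wz": 0,"grip": 0},{"dx": 0,"dy": 36,"dz": 0,"wx": 0,"wy": 0,"wz": 0,"grip": 0}])

```text
time_s: 5.18
position: [560.6, -78.6, 213.5]
orientation: [-89.8, 0.0, -109.5]
ft_force: [-0.1, -0.0, 8.6]
grip_width: 0.002
```

Call:
drive_tool(targets=[{"dx": 0,"dy": 2,"dz": 0,"wx": 0,"wy": 0,"wz": 0,"grip": 0},{"dx": 0,"dy": 2,"dz": 0,"wx": 0,"wy": 0,"wz": 0,"grip": 0}])

```text
time_s: 5.42
position: [560.6, -78.6, 212.0]
orientation: [-89.7, 0.0, -109.5]
ft_force: [-0.6, 0.1, 10.1]
grip_width: -0.003
```

Call:
drive_tool(targets=[{"dx": 0,"dy": -15,"dz": 0,"wx": 0,"wy": 0,"wz": 0,"grip": 0},{"dx": 0,"dy": -30,"dz": 0,"wx": 0,"wy": 0,"wz": 0,"grip": 0},{"dx": 0,"dy": -38,"dz": 0,"wx": 0,"wy": 0,"wz": 0,"grip": 0},{"dx": 0,"dy": -38,"dz": 0,"wx": 0,"wy": 0,"wz": 0,"grip": 0},{"dx": 0,"dy": -38,"dz": 0,"wx": 0,"wy": 0,"wz": 0,"grip": 0}])

```text
time_s: 6.05
position: [558.4, -78.1, 247.2]
orientation: [-90.1, -0.0, -109.5]
ft_force: [-0.3, -0.6, -0.2]
grip_width: 0.001
```

```bash
cat > look.py <<'E'
from h import *;import sys
o=manip.get_obs();print(o["time_s"],o["position"],o["ft_force"])
ims=[]
for n in("scene","side"):
    c=manip.read_camera(n)
    im={"scene":c["img"][210:260,235:290],"side":c["img"][150:200,320:375]}[n];ims.append(cv2.resize(im,(400,364),interpolation=cv2.INTER_CUBIC))
cv2.imwrite(f"pics/{sys.argv[1]}.png",np.hstack(ims)[:,:,::-1])
E
python3 look.py s1
```

```text
6.05 [558.44645156 -78.09213769 247.1571294 ] [-0.33483675 -0.62624344 -0.2336315 ]
```

View pics/s1.png

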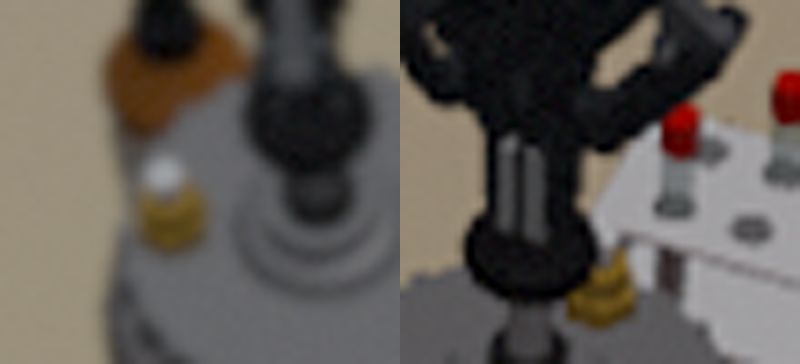

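The plunger is fully back up and the pin has risen slightly, with its white head at about (165,172) in the left crop. Stroke 2 and 3.

Call:
drive_tool(targets=[{"dx": 0,"dy": 14,"dz": 0,"wx": 0,"wy": 0,"wz": 0,"grip": 0},{"dx": 0,"dy": 25,"dz": 0,"wx": 0,"wy": 0,"wz": 0,"grip": 0},{"dx": 0,"dy": 34,"dz": 0,"wx": 0,"wy": 0,"wz": 0,"grip": 0},{"dx": 0,"dy": 38,"dz": 0,"wx": 0,"wy": 0,"wz": 0,"grip": 0},{"dx": 0,"dy": 38,"dz": 0,"wx": 0,"wy": 0,"wz": 0,"grip": 0}])

```text
time_s: 6.78
position: [559.8, -78.4, 211.4]
orientation: [-89.8, 0.0, -109.5]
ft_force: [-2.2, 1.4, 11.8]
grip_width: 0.0
```

Call:
drive_tool(targets=[{"dx": 0,"dy": -15,"dz": 0,"wx": 0,"wy": 0,"wz": 0,"grip": 0},{"dx": 0,"dy": -30,"dz": 0,"wx": 0,"wy": 0,"wz": 0,"grip": 0},{"dx": 0,"dy": -38,"dz": 0,"wx": 0,"wy": 0,"wz": 0,"grip": 0},{"dx": 0,"dy": -38,"dz": 0,"wx": 0,"wy": 0,"wz": 0,"grip": 0},{"dx": 0,"dy": -38,"dz": 0,"wx": 0,"wy": 0,"wz": 0,"grip": 0}])

```text
time_s: 7.4
position: [558.5, -78.1, 247.1]
orientation: [-90.1, -0.0, -109.5]
ft_force: [-0.4, 0.4, 0.0]
grip_width: -0.003
```

Call:
drive_tool(targets=[{"dx": 0,"dy": 14,"dz": 0,"wx": 0,"wy": 0,"wz": 0,"grip": 0},{"dx": 0,"dy": 25,"dz": 0,"wx": 0,"wy": 0,"wz": 0,"grip": 0},{"dx": 0,"dy": 34,"dz": 0,"wx": 0,"wy": 0,"wz": 0,"grip": 0},{"dx": 0,"dy": 38,"dz": 0,"wx": 0,"wy": 0,"wz": 0,"grip": 0},{"dx": 0,"dy": 38,"dz": 0,"wx": 0,"wy": 0,"wz": 0,"grip": 0}])

```text
time_s: 8.02
position: [559.6, -78.4, 211.3]
orientation: [-89.9, 0.0, -109.5]
ft_force: [-2.4, -0.7, 12.3]
grip_width: 0.001
```

Call:
drive_tool(targets=[{"dx": 0,"dy": -15,"dz": 0,"wx": 0,"wy": 0,"wz": 0,"grip": 0},{"dx": 0,"dy": -30,"dz": 0,"wx": 0,"wy": 0,"wz": 0,"grip": 0},{"dx": 0,"dy": -38,"dz": 0,"wx": 0,"wy": 0,"wz": 0,"grip": 0},{"dx": 0,"dy": -38,"dz": 0,"wx": 0,"wy": 0,"wz": 0,"grip": 0},{"dx": 0,"dy": -38,"dz": 0,"wx": 0,"wy": 0,"wz": 0,"grip": 0}])

```text
time_s: 8.65
position: [558.5, -78.1, 247.1]
orientation: [-90.1, -0.0, -109.5]
ft_force: [0.7, 0.8, -0.1]
grip_width: -0.002
```

```bash
python3 look.py s3
```

```text
8.65 [558.48038801 -78.10367989 247.09744406] [ 0.66419668  0.83563313 -0.07004024]
```

View pics/s3.png

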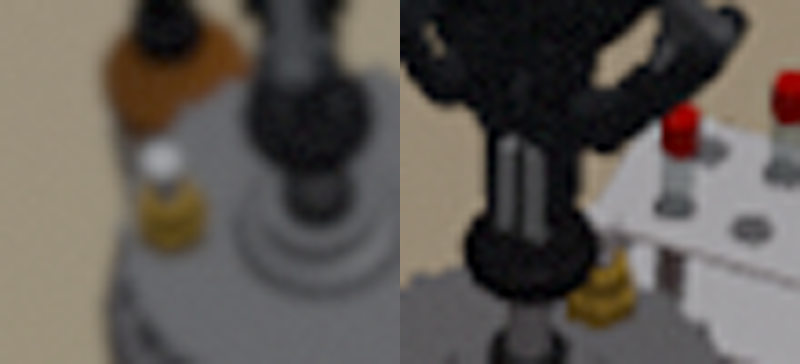

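The pin keeps rising, and the stalk now shows under the head at (160,160). Strokes 4 and 5.

Call:
drive_tool(targets=[{"dx": 0,"dy": 14,"dz": 0,"wx": 0,"wy": 0,"wz": 0,"grip": 0},{"dx": 0,"dy": 25,"dz": 0,"wx": 0,"wy": 0,"wz": 0,"grip": 0},{"dx": 0,"dy": 34,"dz": 0,"wx": 0,"wy": 0,"wz": 0,"grip": 0},{"dx": 0,"dy": 38,"dz": 0,"wx": 0,"wy": 0,"wz": 0,"grip": 0},{"dx": 0,"dy": 38,"dz": 0,"wx": 0,"wy": 0,"wz": 0,"grip": 0}])

```text
time_s: 9.38
position: [559.8, -78.4, 211.5]
orientation: [-89.8, 0.0, -109.5]
ft_force: [-1.4, 0.5, 11.4]
grip_width: -0.001
```

Call:
drive_tool(targets=[{"dx": 0,"dy": -15,"dz": 0,"wx": 0,"wy": 0,"wz": 0,"grip": 0},{"dx": 0,"dy": -30,"dz": 0,"wx": 0,"wy": 0,"wz": 0,"grip": 0},{"dx": 0,"dy": -38,"dz": 0,"wx": 0,"wy": 0,"wz": 0,"grip": 0},{"dx": 0,"dy": -38,"dz": 0,"wx": 0,"wy": 0,"wz": 0,"grip": 0},{"dx": 0,"dy": -38,"dz": 0,"wx": 0,"wy": 0,"wz": 0,"grip": 0}])

```text
time_s: 10.0
position: [558.5, -78.1, 247.1]
orientation: [-90.1, -0.0, -109.5]
ft_force: [0.5, -0.3, -0.4]
grip_width: 0.006
```

Call:
drive_tool(targets=[{"dx": 0,"dy": 14,"dz": 0,"wx": 0,"wy": 0,"wz": 0,"grip": 0},{"dx": 0,"dy": 25,"dz": 0,"wx": 0,"wy": 0,"wz": 0,"grip": 0},{"dx": 0,"dy": 34,"dz": 0,"wx": 0,"wy": 0,"wz": 0,"grip": 0},{"dx": 0,"dy": 38,"dz": 0,"wx": 0,"wy": 0,"wz": 0,"grip": 0},{"dx": 0,"dy": 38,"dz": 0,"wx": 0,"wy": 0,"wz": 0,"grip": 0}])

```text
time_s: 10.62
position: [559.6, -78.4, 211.3]
orientation: [-89.9, 0.0, -109.5]
ft_force: [-1.8, 0.3, 12.5]
grip_width: 0.002
```

Call:
drive_tool(targets=[{"dx": 0,"dy": -15,"dz": 0,"wx": 0,"wy": 0,"wz": 0,"grip": 0},{"dx": 0,"dy": -30,"dz": 0,"wx": 0,"wy": 0,"wz": 0,"grip": 0},{"dx": 0,"dy": -38,"dz": 0,"wx": 0,"wy": 0,"wz": 0,"grip": 0},{"dx": 0,"dy": -38,"dz": 0,"wx": 0,"wy": 0,"wz": 0,"grip": 0},{"dx": 0,"dy": -38,"dz": 0,"wx": 0,"wy": 0,"wz": 0,"grip": 0}])

```text
time_s: 11.25
position: [558.5, -78.1, 247.1]
orientation: [-90.1, -0.0, -109.5]
ft_force: [-0.6, 0.2, 0.1]
grip_width: -0.002
```

```bash
python3 look.py s5
python3 - <<'E'
from h import *
s=manip.read_camera("scene")
for z in (195,199,203,207,211,214,217): 
    u,v=proj(s,[541.5,-126.5,z]);print(z,(u-235)*400/55,(v-210)*364/50)
E
```

```text
11.25 [558.46484004 -78.11521472 247.05803913] [-0.60342497  0.24941924  0.14278688]
195 162.67962611601186 194.92592233153758
199 161.40411374234893 188.22310286322553
203 160.1209924584836 181.48029856019687
207 158.83019397572212 174.69715056526522
211 157.53164918574714 167.87329571411527
214 156.5526150373419 162.72846977155717
217 155.5691544498301 157.56038288474628
```

View pics/s5.png

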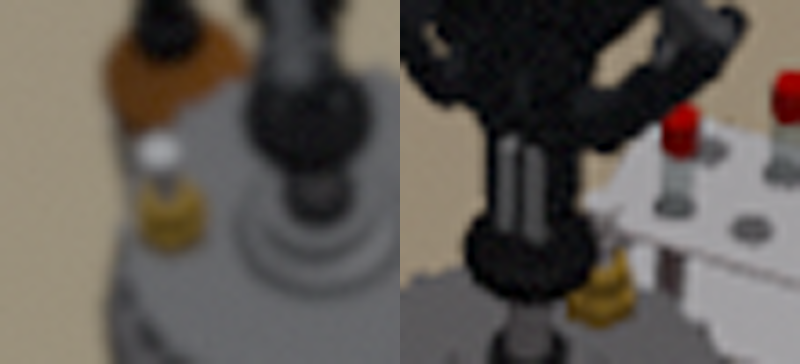

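The head is at y≈152, up from 160, which is about 5 mm higher. It hasn't plateaued, so I'll continue.

Call:
drive_tool(targets=[{"dx": 0,"dy": 14,"dz": 0,"wx": 0,"wy": 0,"wz": 0,"grip": 0},{"dx": 0,"dy": 25,"dz": 0,"wx": 0,"wy": 0,"wz": 0,"grip": 0},{"dx": 0,"dy": 34,"dz": 0,"wx": 0,"wy": 0,"wz": 0,"grip": 0},{"dx": 0,"dy": 38,"dz": 0,"wx": 0,"wy": 0,"wz": 0,"grip": 0},{"dx": 0,"dy": 38,"dz": 0,"wx": 0,"wy": 0,"wz": 0,"grip": 0}])

```text
time_s: 12.02
position: [560.0, -78.5, 211.5]
orientation: [-89.8, 0.0, -109.5]
ft_force: [-1.3, 1.0, 11.3]
grip_width: 0.0
```

Call:
drive_tool(targets=[{"dx": 0,"dy": -15,"dz": 0,"wx": 0,"wy": 0,"wz": 0,"grip": 0},{"dx": 0,"dy": -30,"dz": 0,"wx": 0,"wy": 0,"wz": 0,"grip": 0},{"dx": 0,"dy": -38,"dz": 0,"wx": 0,"wy": 0,"wz": 0,"grip": 0},{"dx": 0,"dy": -38,"dz": 0,"wx": 0,"wy": 0,"wz": 0,"grip": 0},{"dx": 0,"dy": -38,"dz": 0,"wx": 0,"wy": 0,"wz": 0,"grip": 0}])

```text
time_s: 12.65
position: [558.4, -78.1, 247.1]
orientation: [-90.1, -0.0, -109.5]
ft_force: [-0.0, 1.3, -0.5]
grip_width: 0.0
```

```bash
cat > m.py <<'E'
from h import *;import sys
s=manip.read_camera("scene");cv2.imwrite(f"pics/{sys.argv[1]}.png",s["img"][:,:,::-1])
def pin(im):
    g=im[222:240,250:265].astype(float); w=np.clip(g.min(2)-135,0,None)
    m=cv2.moments(w); return m["m10"]/m["m00"]+250,m["m01"]/m["m00"]+222,g.min(2).max()
print('start',pin(cv2.imread("pics/scene0.png")));print('now',pin(s["img"]))
E
python3 look.py s6;python3 m.py f6
```

```text
12.65 [558.43238161 -78.10057417 247.06379062] [-0.00887923  1.27732432 -0.4591965 ]
start (257.16037735849056, 234.61320754716982, np.float64(154.0))
now (256.464, 230.256, np.float64(156.0))
```

View pics/s6.png

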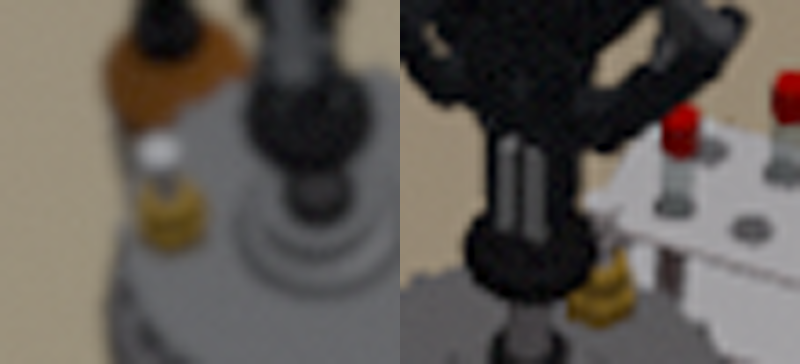

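The head is at (158,153), unchanged from the last stroke. It has risen about 19 mm from the start, so it looks plateaued. I'll do one or two more full strokes to be sure, since extra strokes do no harm.

Call:
drive_tool(targets=[{"dx": 0,"dy": 14,"dz": 0,"wx": 0,"wy": 0,"wz": 0,"grip": 0},{"dx": 0,"dy": 25,"dz": 0,"wx": 0,"wy": 0,"wz": 0,"grip": 0},{"dx": 0,"dy": 34,"dz": 0,"wx": 0,"wy": 0,"wz": 0,"grip": 0},{"dx": 0,"dy": 38,"dz": 0,"wx": 0,"wy": 0,"wz": 0,"grip": 0},{"dx": 0,"dy": 38,"dz": 0,"wx": 0,"wy": 0,"wz": 0,"grip": 0}])

```text
time_s: 13.42
position: [559.9, -78.5, 211.5]
orientation: [-89.8, 0.0, -109.5]
ft_force: [-1.6, 0.6, 11.1]
grip_width: -0.004
```

Call:
drive_tool(targets=[{"dx": 0,"dy": -15,"dz": 0,"wx": 0,"wy": 0,"wz": 0,"grip": 0},{"dx": 0,"dy": -30,"dz": 0,"wx": 0,"wy": 0,"wz": 0,"grip": 0},{"dx": 0,"dy": -38,"dz": 0,"wx": 0,"wy": 0,"wz": 0,"grip": 0},{"dx": 0,"dy": -38,"dz": 0,"wx": 0,"wy": 0,"wz": 0,"grip": 0},{"dx": 0,"dy": -38,"dz": 0,"wx": 0,"wy": 0,"wz": 0,"grip": 0}])

```text
time_s: 14.05
position: [558.4, -78.1, 247.1]
orientation: [-90.1, -0.0, -109.5]
ft_force: [0.6, -0.2, -0.2]
grip_width: -0.0
```

Call:
drive_tool(targets=[{"dx": 0,"dy": 14,"dz": 0,"wx": 0,"wy": 0,"wz": 0,"grip": 0},{"dx": 0,"dy": 25,"dz": 0,"wx": 0,"wy": 0,"wz": 0,"grip": 0},{"dx": 0,"dy": 34,"dz": 0,"wx": 0,"wy": 0,"wz": 0,"grip": 0},{"dx": 0,"dy": 38,"dz": 0,"wx": 0,"wy": 0,"wz": 0,"grip": 0},{"dx": 0,"dy": 38,"dz": 0,"wx": 0,"wy": 0,"wz": 0,"grip": 0}])

```text
time_s: 14.68
position: [559.6, -78.4, 211.3]
orientation: [-89.9, 0.0, -109.5]
ft_force: [-2.0, 0.4, 12.0]
grip_width: -0.004
```

Call:
drive_tool(targets=[{"dx": 0,"dy": -15,"dz": 0,"wx": 0,"wy": 0,"wz": 0,"grip": 0},{"dx": 0,"dy": -30,"dz": 0,"wx": 0,"wy": 0,"wz": 0,"grip": 0},{"dx": 0,"dy": -50,"dz": 0,"wx": 0,"wy": 0,"wz": 0,"grip": 0},{"dx": 0,"dy": -90,"dz": 0,"wx": 0,"wy": 0,"wz": 0,"grip": 0},{"dx": 0,"dy": -120,"dz": 0,"wx": 0,"wy": 0,"wz": 0,"grip": 0}])

```text
time_s: 15.3
position: [558.6, -78.1, 330.4]
orientation: [-90.1, -0.0, -109.5]
ft_force: [0.0, -0.3, -0.1]
grip_width: 0.002
```

Call:
drive_tool(targets=[{"dx": 0,"dy": -15,"dz": 0,"wx": 0,"wy": 0,"wz": 0,"grip": 0},{"dx": 0,"dy": -15,"dz": 0,"wx": 0,"wy": 0,"wz": 0,"grip": 0},{"dx": 0,"dy": -15,"dz": 0,"wx": 0,"wy": 0,"wz": 0,"grip": 0}])

```text
time_s: 15.68
position: [558.7, -78.1, 343.7]
orientation: [-90.1, -0.0, -109.5]
ft_force: [0.3, -0.1, -0.1]
grip_width: -0.0
```

```bash
python3 look.py s8;python3 m.py f8
python3 - <<'E'
from h import *
d=manip.read_camera("side");cv2.imwrite("pics/side8.png",cv2.resize(d["img"][100:370,210:450],(530,596))[:,:,::-1])
cv2.imwrite("pics/scene8.png",cv2.resize(manip.read_camera("scene")["img"][180:340,160:400],(800,533))[:,:,::-1])
for n,c in (("scene",manip.read_camera("scene")),("side",d)):
    a=cv2.imread(f"pics/{n}0.png").astype(int);b=c["img"][:,:,::-1].astype(int);df=(abs(a-b).max(2)>40)
    ys,xs=np.nonzero(df[225:345] if n=="scene" else df[215:360,:470]);print(n,len(ys))
E
```

```text
15.675 [558.6737782  -78.14447234 343.69106471] [ 0.28991988 -0.05801263 -0.13059317]
start (257.16037735849056, 234.61320754716982, np.float64(154.0))
now (256.4684684684685, 230.25225225225225, np.float64(155.0))
scene 37
side 0
```

View pics/s8.png

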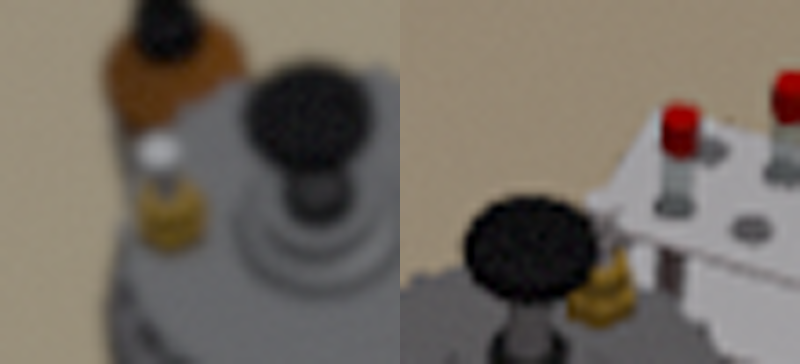

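View pics/side8.png

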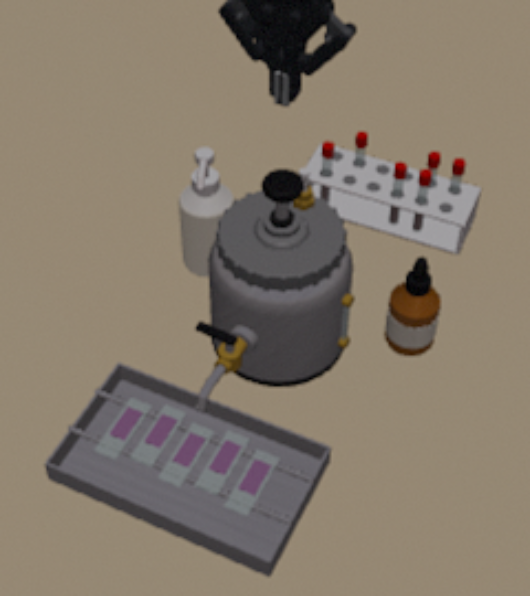

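View pics/scene8.png

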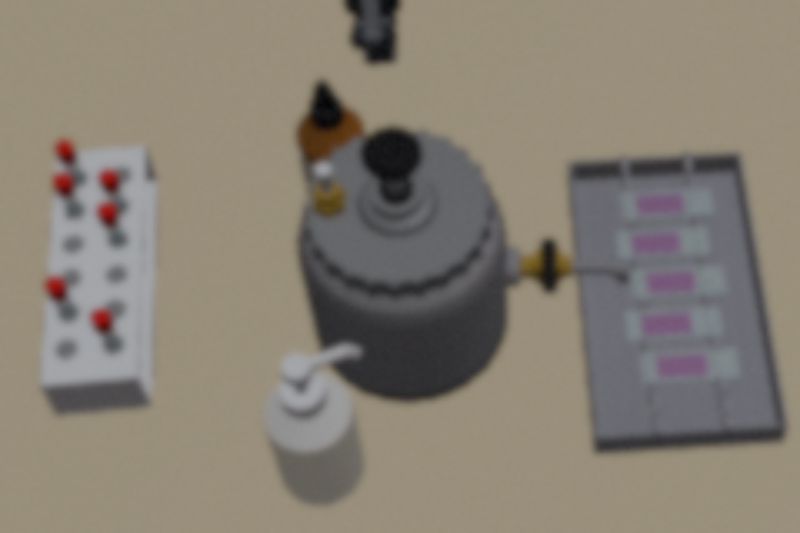

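The pin's pixel position is the same after strokes 6 and 8 (256.47, 230.25), so it is fully out. The plunger is up, nothing around it has moved, and the hand is about 100 mm clear. Handing in.

```bash
python3 -c "
from rig import manip
print(manip.job_done())"
```

```text
the job is handed in; nothing more can be done
None
```

I pumped the tank eight full strokes with the shut fingertips and handed the job in at about 16 s. Each stroke went down to about 30 mm with 10–12.5 N at the bottom. I lifted the hand clear of the button after every stroke, and finished about 100 mm above it.

- **Pin:** its image position rose about 4.4 px, roughly 19 mm from a starting height of 0 to 6 mm. It stayed the same from stroke 6 to stroke 8, so I take it as fully out. I judged this from images only, as there is no direct readout.
- **Plunger:** it is back up in both camera views.
- **Surroundings:** the side view shows no difference from the start in the area checked around the tank, tray and bottles. The scene view differs in 37 pixels, which I put down to the pin without checking exactly where they are. In both views the tank, tray, tube rack and bottles look unmoved.
- **Failed step:** my first five move calls were refused for missing keys. The arm did not move during them.

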